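Half-step exposure on the emulsion test box

ROBOT

A 6-joint arm with a two-finger parallel gripper is mounted at the origin on a cart in front of the work surface, level with it; the furniture and walls round the work are solid. World frame = base frame: x ahead of the robot, y to its left, z up, the work surface at z = 0. Lengths are in m, angles in degrees, forces in N, time in s.
With the tool pointing down it reaches from about 0.25 to 0.725 m from the base axis. Payload 9.7 kg.
Tool frame: the origin (TCP) lies at the very end of the fingers, on their centre line; the grasp point (between the pads) lies 19 mm behind it (bot.grip_depth is the distance from the TCP to the grasp point, in m); z points along the fingers, y is the direction in which the jaws open and shut (so a half turn about z gives the same grasp; the last joint's range is limited). The gripper opens to 85 mm and grips with 20 to 120 N. Pads are 22 mm wide; open, the fingers measure 114 mm over their backs; the gripper's body (76 mm by 85 mm) begins 54 mm behind the grasp point. The pads swing forward as they close: fully open they stand 13 mm farther back than shut.
Start: joints at [72.995, 4.979, 10.078, 95.1, 0, 90], TCP at [0.161, 0.526, 0.231] pointing down, gripper open.
Joint ranges: [-179.16, 179.16], [-48.56, 103.87], [-65.8, 70.77], [-126.05, 130.52], [-82.76, 87.17], [-180, 180]. Speed limits (degrees/s): [127.2, 127.2, 147.25, 180, 180, 180].

INTERFACE

Orientations are given as [roll, pitch, yaw] about the fixed x, y, z axes, in that order (R = Rz(yaw) Ry(pitch) Rx(roll)).
In Python, from workcell import telemetry, optics, order, bot gives the robot as it stands. The module is installed in compiled form; this text tells all that it offers.
- The arm moves only by the shell command python3 -m inch 'ROWS' [FORCE]. ROWS is JSON, a list of rows, each a list of 7 numbers: the shift along the tool's x, y, z in m, then the turn, a rotation vector about the tool's x, y, z in rad, then the closure, from 0 (fully open) to 1 (shut). In form: [[tx, ty, tz, rx, ry, rz, grip], ...]. A call has 1 to 12 rows; each row is the pose to reach, as a shift and turn from the pose commanded when the call began, along the tool's axes at that moment; what a row does not reach only later rows make up. A row lasts 1/12 s, in which the tool goes at most 41.7 mm and 7.16 degrees, less where a joint would pass 70% of its speed; a pose out of reach is approached as far as the arm can. A call with a gripper value outside its range is refused whole. The fingers move at their own pace and stop on an object; FORCE is the grip in N (left out, the last holds). Time passes only in rows, so rows that repeat a pose let the fingers close. It gives the time, the measured TCP pose, the force and the opening at its end, in the units of the state.
- telemetry.get_obs(): the state, without advancing time (a new reading comes with each control period).
- optics.camera(name): name is "side" or "top"; returns (picture, depth): 384x512x3 uint8, red, green, blue; 384x512 float32, m along the optical axis (not along the pixel's ray), 0 where there is no reading.
- optics.camera_info(name): a dict with "camera_matrix" (3x3 intrinsics, pixels), "k1" (the pictures are not rectified: a ray, as slopes to the right and down, at radius r is drawn at 1 + k1 r^2 times it, then the intrinsics apply), "xyz" and "attitude" of the camera in the world. Camera axes: x right, y down, z forward; pixel columns grow to the right and rows downward; lengths in m; the calibration is good to about 2 mm. A picture is of the moment at which its call begins. camera_info takes no time and is no camera call.
- order.job_done(): hands the job in, once; it reports no verdict.
The state is a dict: "time": time; "q": joint angles; "qd": joint speeds; "joint_efforts": joint torques, N m; "ee_pos": TCP position; "tcp_rot": TCP orientation; "wrist_force": force on the tool from outside, world axes, zero at the start; "torque": the same for the moment, N m; "opening": finger opening in m.
Only numpy, scipy, OpenCV 4.12 (cv2) and the standard library are available. Lean on these libraries where they do the work, as an engineer would, in place of code of your own. Each camera call takes 0.05 s, during which the arm holds its last target. There are 200 camera calls.

TASK

Make the emulsion test box light-tight by putting the loose black lid with the yellow knob on its round loading port and pressing it down until it sits level and fully home on the rim. Only then slide the sprung shutter open by its orange tab to the red half-way mark, never past the next (three-quarter) mark, and finish while still holding it there against its spring. Leave the ink jar and the roll of tape where they are.

Things in the scene. Friction and masses are not known exactly. Their poses are not given: they have to be found in the camera images.
- exposure_box: Grey test box fixed to the table, 124 mm along its x, 234 mm along its y, top 40 mm above the table. Origin: centre of its underside; z up; yaw within 0.4 rad of the world's. Round port at y = +75 mm, shutter on the rest between rails 7 mm high. Marks on the -x rail, read at the shutter's +y edge (white pointer): shut, half (red, longest), three-quarter, open, toward -y.
- port_rim (a point): Centre of the port's mouth at rim height, 64 mm above the table (box frame 0, 75, 64). Aluminium collar 64 mm outside, 54 mm inside, 22 mm deep. Just below the rim three sprung steel balls stick 4.5 mm into the bore: a laid-on lid stops several mm high and must be pushed past them with about 5 to 15 N; their grip then keeps it in.
- plug_lid: Loose lid, about 60 g, standing upright on its plug on the table, right or left of the box. Origin: centre of the plug's foot; z up its axis. Plug 48 mm in diameter, 20 mm high, tapering to 40 mm at the foot over its lowest 12 mm; black flange 68 mm in diameter, 20 to 26 mm high; round yellow knob 24 mm in diameter, 26 to 52 mm high, to grip.
- lid_seat (a point): Centre of the underside of the lid's flange, 20 mm above the lid's origin; coincides with port_rim when the lid is fully home.
- shutter (a joint): Travel of the shutter, m: 0 shut, 0.060 fully open, 0.030 half. It opens along the box's -y. A spring pulls it shut: about 3.6 N at shut, 7.2 N at half, 10.8 N at fully open; let go, it shuts.
- shutter_tab (a point): Middle of the top of the shutter's orange upright tab, moving with it: 36 mm along the box's x, 12 mm along its y; tab top 81.5 mm above the table, shutter plate round its foot 48 mm. Shut, it is at box frame (0, -25, 81.5) mm. Pinch it across its 12 mm or push it.
- ink_jar_gold: Bystander: small white ink jar with a grey lid, 67 mm in diameter, 74 mm high, loose; it stands on the other side of the box from the lid. Origin: centre of its underside.
- tape_1: Bystander: loose roll of brown tape, 84 mm in diameter, 30 mm high, lying flat near the front edge of the table. Origin: centre of its underside.
There are look-alikes about, which are no part of the job. Leave any blue look-alike of the plug_lid alone.

How it is judged (in metres and radians):
On the way, in this order (a step that is already met when the one before it is completed fails the run):
1. The lid sits level and fully home on the port (z of lid_seat in the frame of port_rim between -0.003 and 0.002 m and horizontal distance between lid_seat and port_rim below 0.006 m and angle between plug_lid's own z axis and vertical below 0.06 rad), for 0.3 s.
2. The shutter is held at the half mark (value of joint shutter between 0.024 and 0.036 m and contact force between the fingers and shutter above 2 N), for 0.5 s.
At the end, for the whole second after the job is handed in: The lid is home (flange within 2 mm of the rim, within 6 mm of centre, tilt under 0.06 rad) and the fingers hold the shutter still at 24 to 36 mm of its 60 mm travel, pressing on it with more than 2 N (all of step 1 and all of step 2 and velocity of joint shutter between -0.01 and 0.01 m/s); the arm keeps its last pose, push and grip.
It fails at once if The shutter is opened (more than 8 mm) while the lid is not home (value of joint shutter above 0.008 m and not (z of lid_seat in the frame of port_rim between -0.003 and 0.002 m and horizontal distance between lid_seat and port_rim below 0.006 m and angle between plug_lid's own z axis and vertical below 0.06 rad)).
It fails at once if The shutter goes past the three-quarter mark (value of joint shutter above 0.047 m).
It fails at once if The ink jar is disturbed (distance of ink_jar_gold from where it was at the start of the episode above 0.03 m).
It fails at once if The roll of tape is disturbed (distance of tape_1 from where it was at the start of the episode above 0.03 m).
It also fails if it takes over 56 s, if anything falls off the work surface, if the arm or the gripper's body presses on something with over 40 N, if the wrist force passes 120 N, or if a joint passes its speed limit or range.

## Working session

There is one attempt and no reset: what is moved stays moved. The work goes in short steps, Python scripts to look and compute and a shell command to move; the robot and the scene stay as the last step left them, time stands still between calls to the robot, and variables do not carry over. Pictures are saved under pics/ and viewed, about 8 in all and at most 12, crops included, and the job is handed in when it is done.

```bash
mkdir -p pics; python3 - <<'E'
from workcell import telemetry, optics, order, bot
import cv2,numpy as np
print(telemetry.get_obs()); 
for n in("side","top"):
    print(n,optics.camera_info(n))
    p,d=optics.camera(n); np.savez(f"pics/{n}0.npz",p=p,d=d); cv2.imwrite(f"pics/{n}0.png",p[:,:,::-1])
E
```

```text
{'time': 0.0, 'q': array([ 7.29934726e+01,  5.01114202e+00,  1.00344633e+01,  9.51001562e+01,
       -5.34662157e-04,  9.00011024e+01]), 'qd': array([ 0.01317958, -0.07878679, -0.03087512, -0.03067921, -0.02697946,
       -0.09416862]), 'joint_efforts': array([-1.12399139e-03, -5.20392931e+01,  4.64800429e+01,  1.64735690e-02,
       -1.38005812e-04,  2.61610791e-05]), 'ee_pos': array([0.16079852, 0.52572495, 0.23058276]), 'tcp_rot': array([-1.79923165e+02,  5.36140028e-04,  1.62992371e+02]), 'wrist_force': array([ 0.25593312, -0.00449156,  0.16629881]), 'torque': array([-0.01281192, -0.04433989, -0.0152468 ]), 'opening': 0.08525855764734666}
side {'camera_matrix': array([[458.82823465,   0.        , 253.71044818],
       [  0.        , 458.82823465, 190.27143223],
       [  0.        ,   0.        ,   1.        ]]), 'k1': -0.09066070320881899, 'xyz': array([1.05377776, 1.18774945, 0.62433613]), 'attitude': array([-112.20514001,   -0.62284604,  154.97431806])}
top {'camera_matrix': array([[356.92685065,   0.        , 253.17465917],
       [  0.        , 356.92685065, 190.35003622],
       [  0.        ,   0.        ,   1.        ]]), 'k1': -0.05345989687685328, 'xyz': array([2.90391100e-01, 7.61914201e-04, 1.15715688e+00]), 'attitude': array([-169.18931219,    0.21831851,  -90.41639858])}
```

View pics/top0.png

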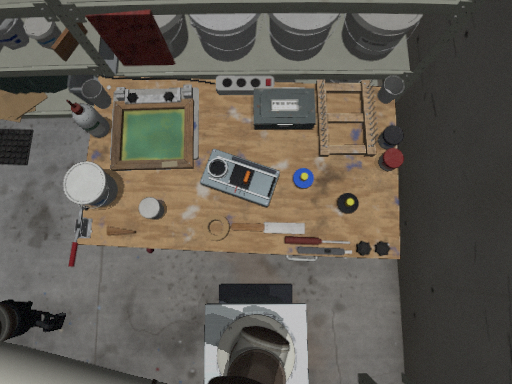

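View pics/side0.png

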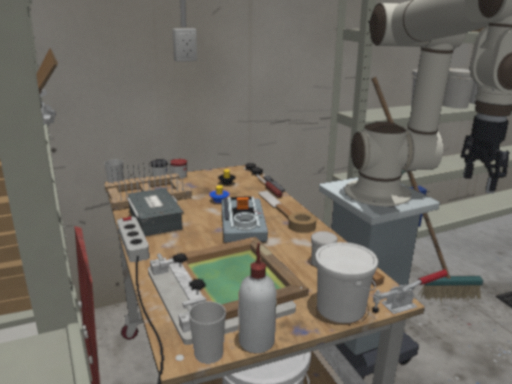

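The top view (2 pictures viewed so far) shows the box near (240,178), with its port at (217,168) and orange tab at (247,178). The black lid with the yellow knob is at (348,203) and the blue look-alike at (304,178). The jar is at (150,208) and the tape at (219,230).

```bash
cat > h.py <<'E'
import numpy as np,cv2
from scipy.spatial.transform import Rotation as R
from workcell import telemetry, optics, order, bot
def ray(n,uv):
    c=optics.camera_info(n);K=np.array(c["camera_matrix"])
    D=np.array([c["k1"],0,0,0.])
    s=cv2.undistortPoints(np.array(uv,float).reshape(-1,1,2),K,D).reshape(-1,2)
    d=R.from_euler('xyz',c["attitude"],degrees=True).apply(np.c_[s,np.ones(len(s))])
    return np.array(c["xyz"]),d
def plane(n,uv,z):
    o,d=ray(n,uv); return o+d*((z-o[2])/d[:,2])[:,None]
def two(uv1,uv2):
    o1,d1=ray("top",uv1);o2,d2=ray("side",uv2);d1=d1[0];d2=d2[0]
    t=np.linalg.lstsq(np.c_[d1,-d2],o2-o1,rcond=None)[0]
    a=o1+t[0]*d1;b=o2+t[1]*d2; return (a+b)/2,np.linalg.norm(a-b)
def blobs(p,lo,hi,amin=8):
    m=cv2.inRange(cv2.cvtColor(p,cv2.COLOR_RGB2HSV),lo,hi)
    n,_,st,ce=cv2.connectedComponentsWithStats(m)
    return [(ce[i].round(1),st[i]) for i in range(1,n) if st[i][4]>=amin]
E
python3 - <<'E'
from h import *
for n in("top","side"):
    p=np.load(f"pics/{n}0.npz")["p"]
    print(n,"yel",blobs(p,(22,120,100),(34,255,255))); print("org",blobs(p,(4,190,120),(16,255,255)))
p=np.load("pics/top0.npz")["p"]; d=np.load("pics/top0.npz")["d"]
print(d[168,217],d[203,348])
a=cv2.resize(p[140:260,120:380],None,fx=3,fy=3,interpolation=cv2.INTER_CUBIC)
cv2.imwrite("pics/c1.png",a[:,:,::-1])
E
```

```text
top yel [(array([303.8, 176. ]), array([301, 173,   7,   7,  36], dtype=int32)), (array([349.8, 201.4]), array([346, 198,   8,   8,  46], dtype=int32))]
org [(array([246.9, 174.1]), array([245, 171,   5,   7,  17], dtype=int32))]
side yel [(array([226.3, 172.8]), array([224, 169,   6,   9,  43], dtype=int32)), (array([219.1, 188.5]), array([216, 184,   7,  10,  49], dtype=int32))]
org [(array([242.1, 198.8]), array([238, 198,  10,   3,  25], dtype=int32)), (array([241.5, 206.3]), array([238, 206,   9,   2,  13], dtype=int32))]
1.1517485 1.1185596
```

View pics/c1.png

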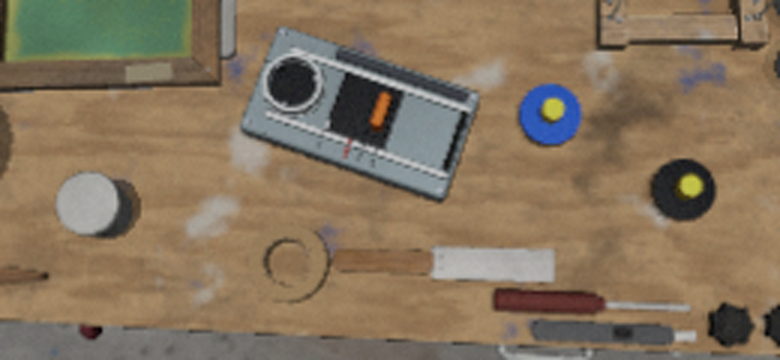

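Picture 3 (crop of the top view, 3x from (120,140)) shows the collar centre at crop (292,82), the tab at (381,109), the black lid flange at (683,190) with its knob at (691,186), and the red mark at (348,148).

```bash
python3 - <<'E'
from h import *
p=np.load("pics/top0.npz")["p"]
hsv=cv2.cvtColor(p,cv2.COLOR_RGB2HSV)
g=cv2.cvtColor(p,cv2.COLOR_RGB2GRAY)
# flange: dark blob incl. knob
def dark(cx,cy,r,t):
    m=np.zeros_like(g); m[(g<t)]=255
    k=np.zeros_like(g); cv2.circle(k,(cx,cy),r,255,-1); m&=k
    c=max(cv2.findContours(m,cv2.RETR_EXTERNAL,cv2.CHAIN_APPROX_NONE)[0],key=cv2.contourArea)
    return cv2.minEnclosingCircle(c),cv2.fitEllipse(c)
e,f=dark(348,203,16,60);print("flange",e,f,plane("top",[f[0]],.026))
e,f=dark(217,167,9,70);print("port",e,f,plane("top",[f[0]],.064))
print("knob",plane("top",[(349.8,201.4)],.052), two((349.8,201.4),(226.3,172.8)))
o=blobs(p,(3,120,90),(20,255,255));o=[b for b in o if abs(b[0][0]-247)<8 and abs(b[0][1]-176)<12];print(o)
# grey/blueish box outline
m=cv2.inRange(hsv,(85,15,90),(125,110,255)); k=np.zeros_like(m);k[145:212,195:285]=255;m&=k
m=cv2.morphologyEx(m,cv2.MORPH_CLOSE,np.ones((9,9)))
c=max(cv2.findContours(m,cv2.RETR_EXTERNAL,cv2.CHAIN_APPROX_NONE)[0],key=cv2.contourArea)
b=cv2.boxPoints(cv2.minAreaRect(c));w=plane("top",b,.040);print(b,w)
s=np.linalg.norm(np.diff(np.r_[w,w[:1]],axis=0),axis=1);print("sides",s,"cen",w.mean(0))
for i in range(2):
    v=w[i+1]-w[i];print("dir",np.degrees(np.arctan2(v[1],v[0])))
print("tab",plane("top",[(246.9,175.5)],.0815))
print("jar",plane("top",[(149,207)],.074),"tape",plane("top",[(218,229)],.03))
E
```

```text
flange ((347.137939453125, 202.5402374267578), 10.451432228088379) ((347.2102966308594, 202.7081756591797), (19.11459732055664, 20.245656967163086), 92.10023498535156) [[ 0.46356293 -0.29843943  0.026     ]]
port ((216.7422332763672, 166.8913116455078), 7.895613193511963) ((216.90269470214844, 167.0472412109375), (14.185201644897461, 14.358525276184082), 60.187015533447266) [[0.57506957 0.11752443 0.064     ]]
knob [[ 0.4636669  -0.29998742  0.052     ]] (array([ 0.46444885, -0.30252129,  0.04059301]), np.float64(0.0022353614544512743))
[(array([246.3, 176. ]), array([243, 171,   7,  11,  46], dtype=int32))]
[[191.8523  179.41844]
 [204.1846  144.47691]
 [279.45538 171.04308]
 [267.12308 205.9846 ]] [[ 0.54107151  0.20021312  0.04      ]
 [ 0.65796297  0.16278726  0.04      ]
 [ 0.56636208 -0.08162122  0.04      ]
 [ 0.45309116 -0.04024459  0.04      ]]
sides [0.12273674 0.26101001 0.12059157 0.25604776] cen [0.55462193 0.06028364 0.04      ]
dir -17.753829878219552
dir -110.54529733726048
tab [[0.54273637 0.02243655 0.0815    ]]
jar [[0.44760633 0.32462602 0.074     ]] tape [[0.38241381 0.11535498 0.03      ]]
```

```bash
python3 -m inch '[[-0.531,-0.701,0,0,0,0,0],[-0.531,-0.701,0,0,0,0,0],[-0.531,-0.701,0,0,0,0,0],[-0.531,-0.701,0,0,0,0,0],[-0.531,-0.701,0,0,0,0,0],[-0.531,-0.701,0,0,0,0,0],[-0.531,-0.701,0,0,0,0,0],[-0.531,-0.701,0,0,0,0,0],[-0.531,-0.701,0,0,0,0,0],[-0.531,-0.701,0,0,0,0,0]]'; python3 -c "
from h import *
o=telemetry.get_obs();print(o['q'])"
```

```text
time: 0.93
ee_pos: [0.3042, 0.1329, 0.2313]
tcp_rot: [180.0, 0.0, 163.0]
wrist_force: [1.9, 0.3, -0.0]
opening: 0.0853
[ 2.36038207e+01 -2.45723936e+01 -1.53810376e+01  9.91580912e+01
 -1.35610321e-03  4.05654052e+01]
```

```bash
python3 -m inch '[[-0.279,-0.366,0,0,0,0,0.35],[-0.279,-0.366,0,0,0,0,0.35],[-0.279,-0.366,0,0,0,0,0.35],[-0.279,-0.366,0,0,0,0,0.35],[-0.279,-0.366,0,0,0,0,0.35],[-0.279,-0.366,0,0,0,0,0.35],[-0.279,-0.366,0,0,0,0,0.35],[-0.279,-0.366,0,0,0,0,0.35],[-0.279,-0.366,0.1,0,0,0,0.35],[-0.279,-0.366,0.1,0,0,0,0.35],[-0.279,-0.366,0.1,0,0,0,0.35],[-0.279,-0.366,0.1,0,0,0,0.35]]'; python3 -m inch '[[0,0,0,0,0,0,0.35],[0,0,0,0,0,0,0.35]]'; python3 - <<'E'
from h import *
o=telemetry.get_obs();print(o['q'])
p,d=optics.camera("side")
cv2.imwrite("pics/s1.png",cv2.resize(p[100:260,140:340],None,fx=4,fy=4,interpolation=cv2.INTER_CUBIC)[:,:,::-1][:600])
E
```

```text
time: 1.93
ee_pos: [0.4639, -0.2987, 0.1291]
tcp_rot: [180.0, -0.1, 162.9]
wrist_force: [0.1, 0.5, 0.3]
opening: 0.0556
time: 2.1
ee_pos: [0.4631, -0.2973, 0.1288]
tcp_rot: [179.9, -0.3, 162.9]
wrist_force: [-0.3, 0.1, 1.0]
opening: 0.0555
[-3.27013146e+01  4.45155333e+00 -1.81009667e+00  8.40039793e+01
  3.52467869e-03 -1.55891801e+01]
```

View pics/s1.png

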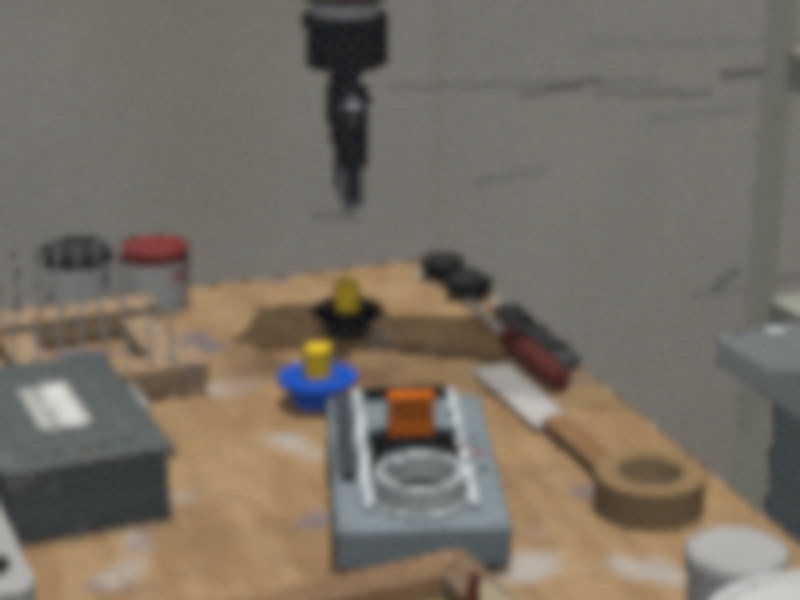

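Picture 4: the fingers (348,205 in the crop) are directly above the yellow knob (346,290). I'm descending and gripping.

```bash
python3 -m inch '[[-0.001,-0.002,0.03,0,0,0,0.35],[-0.001,-0.002,0.06,0,0,0,0.35],[-0.001,-0.002,0.08,0,0,0,0.35],[-0.001,-0.002,0.09,0,0,0,0.35],[-0.001,-0.002,0.098,0,0,0,0.35],[-0.001,-0.002,0.098,0,0,0,0.8],[-0.001,-0.002,0.098,0,0,0,1],[-0.001,-0.002,0.098,0,0,0,1],[-0.001,-0.002,0.098,0,0,0,1],[-0.001,-0.002,0.098,0,0,0,1],[-0.001,-0.002,0.098,0,0,0,1]]' 70;  python3 -m inch '[[0,0,0,0,0,0,1],[0,0,0,0,0,0,1]]'
```

```text
time: 3.07
ee_pos: [0.4653, -0.2994, 0.0351]
tcp_rot: [-180.0, 0.2, 163.0]
wrist_force: [-0.2, 0.8, 6.5]
opening: 0.0215
time: 3.23
ee_pos: [0.4653, -0.2995, 0.0351]
tcp_rot: [-180.0, 0.2, 163.0]
wrist_force: [-0.8, 0.8, 5.8]
opening: 0.0212
```

```bash
python3 -m inch '[[0,0,-0.02,0,0,0,1],[0,0,-0.05,0,0,0,1],[0,0,-0.09,0,0,0,1],[0,0,-0.12,0,0,0,1],[0,0,-0.12,0,0,0,1],[0,0,-0.12,0,0,0,1]]'; python3 - <<'E'
from h import *
for n in("side","top"):
    p,d=optics.camera(n);np.savez(f"pics/{n}2.npz",p=p,d=d)
    print(blobs(p,(22,120,80),(34,255,255)))
    a=p[80:200,170:290] if n=="side" else p[150:250,300:400]
    a=cv2.resize(a,(400,400),interpolation=cv2.INTER_CUBIC)
    b=a if n=="side" else np.hstack([b,a])
cv2.imwrite("pics/g1.png",b[:,:,::-1])
E
```

```text
time: 3.73
ee_pos: [0.4655, -0.2998, 0.156]
tcp_rot: [-179.9, 0.3, 163.0]
wrist_force: [-0.6, -0.0, -1.7]
opening: 0.0214
[(array([225.5, 145.4]), array([223, 145,   6,   2,  10], dtype=int32)), (array([219. , 188.5]), array([216, 185,   7,   9,  51], dtype=int32))]
[(array([303.7, 176.1]), array([301, 173,   7,   7,  37], dtype=int32)), (array([360.3, 197.2]), array([358, 196,   6,   3,  13], dtype=int32))]
```

View pics/g1.png

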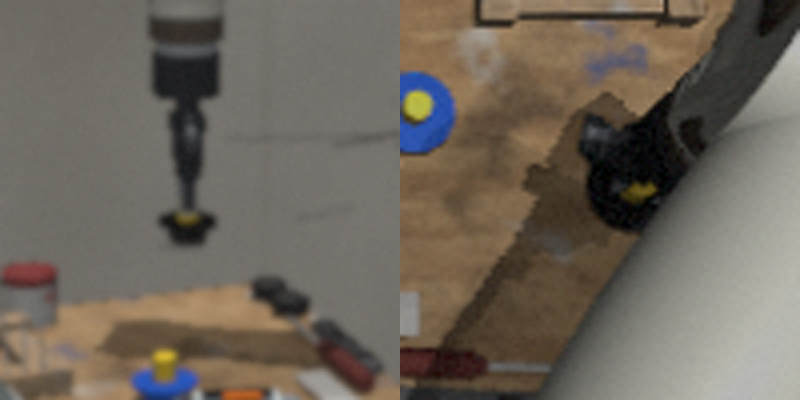

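Picture 5: the lid is held level and clear of the table. I'm carrying it over the port.

```bash
python3 -m inch '[[0.001,0.03,0,0,0,0,1],[0.003,0.07,0,0,0,0,1],[0.004,0.11,0,0,0,0,1],[0.006,0.15,0,0,0,0,1],[0.007,0.19,0,0,0,0,1],[0.009,0.23,0,0,0,0,1],[0.010,0.27,0,0,0,0,1],[0.012,0.31,0,0,0,0,1],[0.013,0.35,0,0,0,0,1],[0.015,0.39,0,0,0,0,1],[0.016,0.42,0,0,0,0,1],[0.016,0.431,0,0,0,0,1]]'; python3 -m inch '[[0,0,0.02,0,0,0,1],[0,0,0.03,0,0,0,1],[0,0,0.03,0,0,0,1],[0,0,0.03,0,0,0,1]]';python3 - <<'E'
from h import *
for n in("side","top"):
    p,d=optics.camera(n);np.savez(f"pics/{n}3.npz",p=p,d=d)
    print(blobs(p,(22,120,80),(34,255,255)))
    a=p[150:250,195:295] if n=="side" else p[120:220,180:280]
    a=cv2.resize(a,(400,400),interpolation=cv2.INTER_CUBIC)
    b=a if n=="side" else np.hstack([b,a])
cv2.imwrite("pics/g2.png",b[:,:,::-1])
E
```

```text
time: 4.83
ee_pos: [0.5749, 0.1215, 0.1513]
tcp_rot: [-180.0, -0.1, 163.2]
wrist_force: [-0.1, 0.7, -0.4]
opening: 0.0212
time: 5.17
ee_pos: [0.5743, 0.1168, 0.1222]
tcp_rot: [-179.9, -0.1, 162.9]
wrist_force: [0.1, -1.2, 0.5]
opening: 0.0211
[(array([218.9, 189.1]), array([216, 185,   7,   9,  42], dtype=int32)), (array([245. , 201.4]), array([242, 201,   7,   2,  12], dtype=int32))]
[(array([303.8, 176. ]), array([301, 173,   7,   7,  36], dtype=int32))]
```

View pics/g2.png

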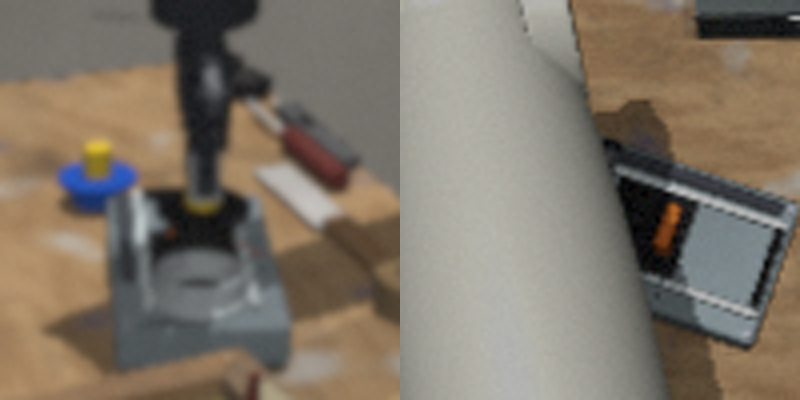

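```bash
python3 - <<'E'
from h import *
p=np.load("pics/side0.npz")["p"]
c=optics.camera_info("side");K=np.array(c["camera_matrix"]);Rc=R.from_euler('xyz',c["attitude"],degrees=True)
def proj(P):
    v=Rc.inv().apply(np.array(P)-c["xyz"]); return cv2.projectPoints(v.reshape(1,1,3),np.zeros(3),np.zeros(3),K,np.array([c["k1"],0,0,0.]))[0].ravel()
print("port pred",proj([.5751,.1175,.064]),"two",two((216.9,167.05),(245,217.5)))
print("tab shut pred",proj([.5427,.0224,.0815]))
o=telemetry.get_obs()["ee_pos"];print("knob pred",proj(o+[0,0,-.006]),"flange c",proj(o+[0,0,-.012]))
p=np.load("pics/side3.npz")["p"]; hsv=cv2.cvtColor(p,cv2.COLOR_RGB2HSV)
g=cv2.cvtColor(p,cv2.COLOR_RGB2GRAY)
for r in range(198,216,2): print(r,g[r,222:272:2])
p=np.load("pics/side0.npz")["p"];g=cv2.cvtColor(p,cv2.COLOR_RGB2GRAY);print()
for r in range(208,232,2): print(r,g[r,222:272:2])
E
```

```text
port pred [244.83653204 216.98223533] two (array([0.57511093, 0.11784018, 0.06260448]), np.float64(0.00069058451855491))
tab shut pred [241.84147273 197.39613664]
knob pred [244.79234643 199.44762781] flange c [244.78491669 201.4232561 ]
198 [ 66  73  92 160 134  54  39  36  34  49  82  70  54  68  63  51  84 125
 137 132 118 130 170 186 187]
200 [ 93  85  88 152 150 102  54  24  20  43  87  98  96  88  55  18  27  65
 124 137 134 119 126 172 191]
202 [103  89  87 140 171 135  72  21  21  24  56  79  84  64  32  23  25  50
 121 131 136 131 121 129 176]
204 [109  91  80 135 187 144 101  52  21  19  21  26  29  23  24  23  35  62
 108 109 132 133 131 122 126]
206 [122 100  79 138 191 138 116  79  36  23  25  24  22  17  25  32  69  83
  85  92 130 135 132 132 124]
208 [122 102  78 141 183  98  57  49  40  28  25  30  26  22  19  39  89  94
  82  86 123 141 136 137 140]
210 [114  95  63 119 154  78  27  24  25  27  23  31  30  28  22  36  85  90
  78  82 109 142 141 135 129]
212 [106  85  50  85 110  71  25  33  45  53  69  71  71  62  51  37  76 104
  81  80 100 126 112  99  90]
214 [ 
[... 685 characters left out ...]
 106 106 108 105 115 158 186
 163 130 133 127 128 130 130]
220 [ 96 117 102 110 174 163 125 145 137 106  94  89  92 101 124 145 144 154
 171 142 139 132 124 129 133]
222 [107 129 138 137 159 173 110 104 121 125 136 146 142 138 130 124 106 139
 184 144 138 132 127 129 134]
224 [106 128 141 139 149 179 120 104 106 111 117 118 118 120 118 112 113 141
 178 149 139 139 133 133 132]
226 [108 127 140 139 138 148 126 125 115 119 119 117 121 125 124 131 136 126
 131 136 140 140 131 133 132]
228 [104 121 140 141 136 134 135 132 129 143 134 127 134 148 149 134 130 136
 133 139 141 142 136 131 132]
230 [103 115 140 142 142 142 143 140 134 133 127 126 126 128 130 133 138 138
 139 139 137 133 129 132 134]
```

```bash
python3 -m inch '[[0,0,0.015,0,0,0,1],[0,0,0.028,0,0,0,1],[0,0,0.036,0,0,0,1],[0,0,0.036,0,0,0,1],[0,0,0.036,0,0,0,1]]' 100; python3 -m inch '[[0,0,0.002,0,0,0,1],[0,0,0.004,0,0,0,1],[0,0,0.004,0,0,0,1],[0,0,0.004,0,0,0,1]]'
```

```text
time: 5.68
ee_pos: [0.575, 0.1176, 0.0871]
tcp_rot: [-180.0, -0.0, 163.0]
wrist_force: [-0.3, 0.6, -0.1]
opening: 0.0202
time: 6.02
ee_pos: [0.5754, 0.1179, 0.0835]
tcp_rot: [180.0, 0.0, 163.0]
wrist_force: [0.9, 1.0, -0.1]
opening: 0.0201
```

```bash
python3 -m inch '[[0,0,0.002,0,0,0,1],[0,0,0.004,0,0,0,1],[0,0,0.004,0,0,0,1],[0,0,0.004,0,0,0,1]]'; python3 -m inch '[[0,0,0.002,0,0,0,1],[0,0,0.003,0,0,0,1],[0,0,0.003,0,0,0,1],[0,0,0.003,0,0,0,1]]'
```

```text
time: 6.35
ee_pos: [0.5754, 0.1178, 0.0796]
tcp_rot: [180.0, 0.0, 163.0]
wrist_force: [0.1, -0.1, 3.5]
opening: 0.0204
time: 6.68
ee_pos: [0.5756, 0.1176, 0.0791]
tcp_rot: [179.9, 0.1, 163.0]
wrist_force: [-5.8, -3.8, 20.1]
opening: 0.0204
```

```bash
python3 -m inch '[[0,0,0.002,0,0,0,1],[0,0,0.002,0,0,0,1],[0,0,0.002,0,0,0,1]]'; python3 -m inch '[[0,0,-0.004,0,0,0,1],[0,0,-0.004,0,0,0,0.4],[0,0,-0.004,0,0,0,0.4],[0,0,-0.004,0,0,0,0.4],[0,0,-0.005,0,0,0,0.4],[0,0,-0.02,0,0,0,0.4],[0,0,-0.05,0,0,0,0.4],[0,0,-0.05,0,0,0,1],[0,0,-0.05,0,0,0,1],[0,0,-0.05,0,0,0,1],[0,0,-0.05,0,0,0,1],[0,0,-0.05,0,0,0,1]]'; python3 - <<'E'
from h import *
p,d=optics.camera("side");np.savez("pics/side4.npz",p=p,d=d)
print(blobs(p,(22,120,80),(34,255,255)))
cv2.imwrite("pics/g3.png",cv2.resize(p[150:250,195:295],(600,600),interpolation=cv2.INTER_CUBIC)[:,:,::-1])
E
```

```text
time: 6.93
ee_pos: [0.5756, 0.1175, 0.0788]
tcp_rot: [179.9, 0.2, 163.0]
wrist_force: [-12.0, -5.6, 33.4]
opening: 0.0202
time: 7.93
ee_pos: [0.5747, 0.1177, 0.1231]
tcp_rot: [-179.9, -0.1, 163.0]
wrist_force: [-0.2, 0.1, 0.1]
opening: -0.0002
[(array([219. , 188.9]), array([216, 185,   7,   9,  43], dtype=int32)), (array([244.7, 211. ]), array([241, 206,   9,  11,  84], dtype=int32))]
```

View pics/g3.png

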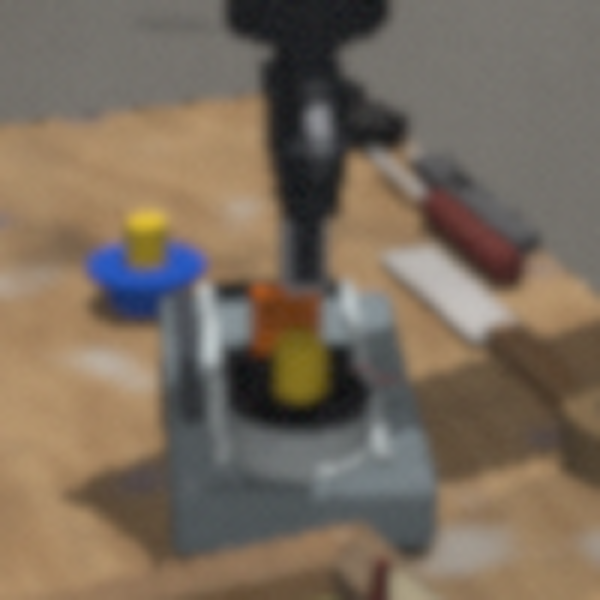

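Picture 6: the lid sits level in the collar. I'll check its height by touching the knob top with shut fingers, expecting z = 0.090 if it is home.

```bash
python3 -m inch '[[0,0,0.015,0,0,0,1],[0,0,0.026,0,0,0,1],[0,0,0.028,0,0,0,1],[0,0,0.028,0,0,0,1]]'; for i in 1 2 3 4; do python3 -m inch '[[0,0,0.002,0,0,0,1],[0,0,0.002,0,0,0,1],[0,0,0.002,0,0,0,1]]'|egrep "ee_pos|force"; done
```

```text
time: 8.32
ee_pos: [0.575, 0.1178, 0.0961]
tcp_rot: [180.0, -0.0, 163.0]
wrist_force: [-0.3, 0.7, 4.1]
opening: -0.0001
ee_pos: [0.5751, 0.1178, 0.0959]
wrist_force: [-5.2, -0.7, 16.3]
ee_pos: [0.5752, 0.1178, 0.0958]
wrist_force: [-11.7, -2.0, 28.7]
ee_pos: [0.5752, 0.1178, 0.0958]
wrist_force: [-17.6, -3.2, 40.5]
ee_pos: [0.5753, 0.1179, 0.0957]
wrist_force: [-22.3, -5.1, 54.4]
```

Home z for the knob top is 0.044 + 0.052 = 0.096; my earlier 0.090 was an arithmetic slip. The probe stopped firmly at 0.096, so the lid is home. Next I'm moving to the tab.

```bash
python3 -m inch '[[0,0,-0.02,0,0,0,1],[0,0,-0.045,0,0,0,0.35],[0.001,-0.03,-0.045,0,0,0.035,0.35],[0.002,-0.06,-0.045,0,0,0.035,0.35],[0.003,-0.09,-0.045,0,0,0.035,0.35],[0.003,-0.1,-0.045,0,0,0.035,0.35],[0.003,-0.1,-0.045,0,0,0.035,0.35],[0.003,-0.1,-0.045,0,0,0.035,0.35]]'; python3 - <<'E'
from h import *
p,d=optics.camera("side");np.savez("pics/side5.npz",p=p,d=d)
print(telemetry.get_obs()['ee_pos'],blobs(p,(4,150,100),(18,255,255)))
cv2.imwrite("pics/g4.png",cv2.resize(p[150:250,195:295],(600,600),interpolation=cv2.INTER_CUBIC)[:,:,::-1])
E
```

```text
time: 9.98
ee_pos: [0.543, 0.0229, 0.1329]
tcp_rot: [180.0, -0.0, 160.9]
wrist_force: [0.5, -0.7, 1.1]
opening: 0.0555
[0.5432     0.02346948 0.13289199] [(array([241.6, 201.9]), array([237, 198,  11,  11,  86], dtype=int32))]
```

View pics/g4.png

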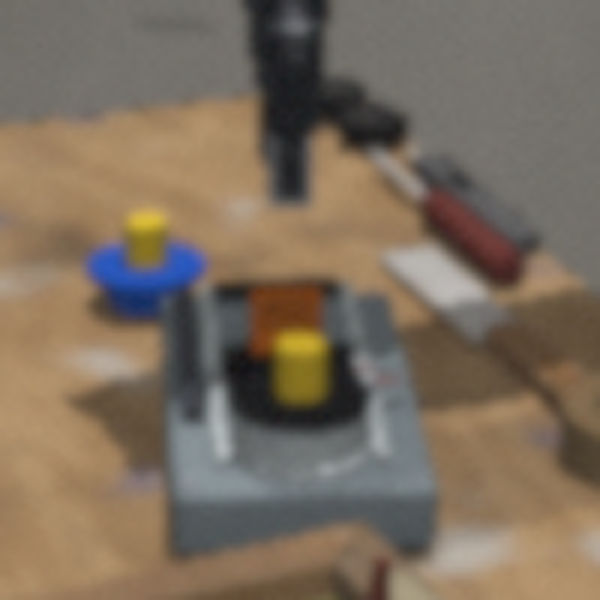

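Picture 7: the lid is level and flush on the collar, and the fingers (288,200 in the crop) are above the tab (285,318). I'm pinching the tab.

```bash
python3 -m inch '[[0,0,0.03,0,0,0,0.35],[0,0,0.055,0,0,0,0.35],[0,0,0.07,0,0,0,0.35],[0,0,0.076,0,0,0,0.35],[0,0,0.076,0,0,0,0.35],[0,0,0.076,0,0,0,0.8],[0,0,0.076,0,0,0,1],[0,0,0.076,0,0,0,1],[0,0,0.076,0,0,0,1],[0,0,0.076,0,0,0,1],[0,0,0.076,0,0,0,1],[0,0,0.076,0,0,0,1]]' 60
```

```text
time: 11.03
ee_pos: [0.5439, 0.0233, 0.0586]
tcp_rot: [179.9, 0.1, 161.0]
wrist_force: [0.1, 2.1, 5.4]
opening: 0.0104
```

```bash
python3 -m inch '[[0,-0.003,0,0,0,0,1],[0,-0.006,0,0,0,0,1],[0,-0.009,0,0,0,0,1],[0,-0.012,0,0,0,0,1],[0,-0.015,0,0,0,0,1],[0,-0.018,0,0,0,0,1],[0,-0.021,0,0,0,0,1],[0,-0.024,0,0,0,0,1],[0,-0.027,0,0,0,0,1],[0,-0.029,0,0,0,0,1],[0,-0.030,0,0,0,0,1],[0,-0.030,0,0,0,0,1]]'; python3 -m inch '[[0,0,0,0,0,0,1],[0,0,0,0,0,0,1],[0,0,0,0,0,0,1],[0,0,0,0,0,0,1],[0,0,0,0,0,0,1],[0,0,0,0,0,0,1]]'; python3 - <<'E'
from h import *
b=[]
for n in("side","top"):
    p,d=optics.camera(n);np.savez(f"pics/{n}6.npz",p=p,d=d)
    print(n,blobs(p,(4,150,100),(18,255,255)),blobs(p,(22,120,80),(34,255,255)))
    a=p[160:240,205:285] if n=="side" else p[140:220,190:290]
    b.append(cv2.resize(a,(400,400),interpolation=cv2.INTER_CUBIC))
cv2.imwrite("pics/g5.png",np.hstack(b)[:,:,::-1])
E
```

```text
time: 12.03
ee_pos: [0.5339, -0.0044, 0.0586]
tcp_rot: [179.8, 0.1, 161.0]
wrist_force: [-1.1, 6.4, 6.0]
opening: 0.0106
time: 12.53
ee_pos: [0.5339, -0.0042, 0.0586]
tcp_rot: [179.8, 0.1, 161.0]
wrist_force: [-0.8, 7.2, 7.0]
opening: 0.0107
side [(array([242.5, 202.8]), array([237, 198,  11,   7,  28], dtype=int32))] [(array([218.9, 189. ]), array([216, 185,   7,   9,  43], dtype=int32)), (array([244.8, 210.4]), array([240, 205,  10,  12, 106], dtype=int32))]
top [] [(array([215.8, 164.2]), array([212, 161,   8,   8,  51], dtype=int32)), (array([303.8, 176. ]), array([301, 173,   7,   7,  36], dtype=int32))]
```

View pics/g5.png

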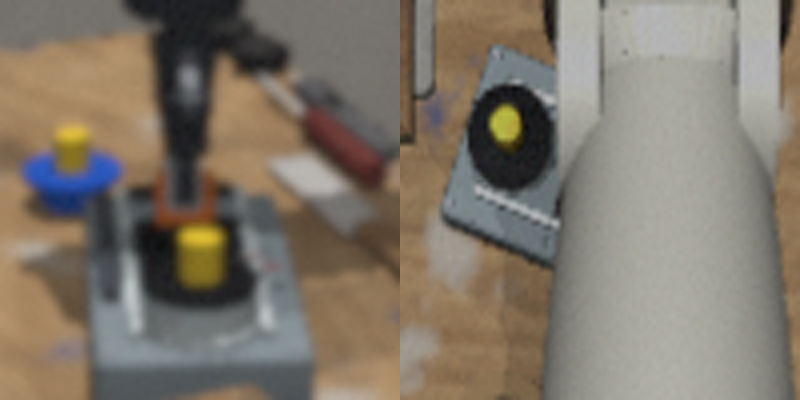

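Picture 8: the fingers hold the tab pulled back and the lid is still seated level. TCP travel is 29 mm and the wrist force is 7.2 N, which matches the 7.2 N spring at half. One last numeric check before handing in.

```bash
python3 - <<'E'
from h import *
print("knob",plane("top",[(215.8,164.2)],.094),two((215.8,164.2),(244.8,210.4)))
o=telemetry.get_obs();print(o['time'],o['ee_pos'],o['wrist_force'],abs(o['qd']).max())
print(order.job_done())
E
```

```text
knob [[0.57633256 0.11783442 0.094     ]] (array([0.57739481, 0.11927988, 0.08592398]), np.float64(0.002440596350505751))
12.6333 [ 0.5339523  -0.00423176  0.05858873] [-1.6667018   7.01986588  6.65589728] 0.0814027028337019
the job is handed in; nothing more can be done
None
```

The lid is pressed home on the port and the shutter is held at about 29 mm, just short of the half mark. I handed the job in at 12.6 s of the 56 s allowed; it reports no verdict.

- **Lid:** I gripped it by the knob, carried it over and pushed it past the balls. A touch on the knob top with shut fingers stopped firmly at z = 0.096 m, which is the height expected when it is fully home. The last pictures put it within about 3 mm of the port centre, and it looks level.
- **Shutter:** The tab is pinched with a 60 N grip. The pull moved the fingers 29.3 mm, and the pull on the wrist is about 7 N, matching the spring at half. The arm was still. The arm hid the marks in the last pictures, so I did not read the pointer itself.
- **Bystanders:** My moves passed well clear of the jar, the tape and the blue look-alike. I did not re-measure the jar or the tape afterwards.
- **Disagreements:** I first worked out 0.090 m for the knob check by mistake. Because of that I kept pressing on the seated lid to 54 N vertical at the wrist. That is under the 120 N wrist limit, but above the 40 N limit for the arm or gripper body. Only the fingertips were in contact, so I do not expect it to count, but I cannot confirm that. The last two-view fix of the knob had 2.4 mm between its rays.

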